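# Lever the snapped-in cover of a cold box ajar

## Task

The cover of the small cold box is snapped in under two sprung rollers. Take the flat lever from the blue tray, put its blade into the slot under the cover's front edge and pry that edge up past the rollers, so that the cover stands ajar on top of them with its back edge still in its seat. Do not touch the cover with the gripper or upset the glassware, and lay the lever back in the tray.

Things in the scene. Friction and masses are not known exactly. Their poses are not given: they have to be found in the camera images.
- box: white open-topped cold box, fixed to the bench, 120 (x) x 160 (y) x 92 high, walls 8 thick, hollow inside, floor 8 thick. Origin: centre of its underside; -x is its front, with a slot and two steel rollers. The cover lies on the wall tops at 80 mm height, inside a 9 mm high rim at the back and sides; an aluminium lip (underside at 87.5) reaches 6 mm over its back edge and holds it down.
- catch_left (a point): centre of the sprung steel roller at the box's front, +y side: (-59.5, 50, 92) mm of the box, diameter 12, 24 long (y). It overlaps the cover's front edge from above by 4.5 mm and yields outwards (-x) up to 8 mm. 8 to 10 N up at the cover's front edge snaps it past both rollers, which spring back under it.
- catch_right (a point): the same roller on the -y side: (-59.5, -50, 92) mm of the box. The aluminium housings in front of the rollers reach to x = -82 mm at |y| = 37 to 63 mm.
- box_slot (a point): middle of the front top edge of the aluminium sill at the slot, (-66, 0, 70) mm of the box: the fulcrum; axes as the box. The sill, 48 wide (y), stands 6 mm out of the front wall, level with the slot's floor. The slot is 48 wide, 10 high (70 to 80 mm, where the cover's underside is) and leads through the wall into the hollow box.
- cover: loose white plate with a grey inlay on top, 108 (x) x 148 (y) x 6 thick, about 0.2 kg. Origin: centre of its underside; axes as the box; starts snapped in, flat, at 80 mm height.
- cover_edge (a point): middle of the front (-x) lower edge of the cover, above the slot. Home at 80 mm in the box's frame; it stands at about 97 mm when it rests on the rollers.
- cover_back (a point): middle of the back (+x) lower edge of the cover, in its seat at (50, 0, 80) mm of the box
- lever: flat pry lever lying in the tray: black handle 100 long, 18 wide (y), 18 high, from x = -65 to +35; steel blade 20 wide, 4 thick, from x = 35 to its tip at x = 130, flush with the underside of the handle. Origin: on the underside, at the point to grip (across y); x points to the tip, z up. 0.12 kg.
- lever_tip (a point): middle of the lower edge of the blade's tip, (130, 0, 0) mm of the lever
- tray: shallow blue plastic tray, fixed, 250 (x) x 190 (y), walls 4 thick and 18 high, floor 4 thick. Origin: centre of its underside.
- bottle_a: capped glass bottle, 56 diameter, 110 high, on the left side; leave alone. Origin: centre of its foot.
- bottle_b: the same bottle on the right side; leave alone. Origin: centre of its foot.
- beaker: open glass beaker, 60 diameter, 70 high, at the far side; leave alone. Origin: centre of its foot.

How it is judged:
By the outcome, as a careful person would: the job done as asked, in the order asked, and still so for the second after the job is handed in, with the robot touching nothing.
It also fails if it takes over 61 s, if anything falls off the work surface, if the arm or the gripper's body presses on something with over 40 N, if the wrist force passes 120 N, or if a joint passes its speed limit or range.

## Robot

A 6-joint arm with a two-finger parallel gripper is mounted at the origin on the work surface. World frame = base frame: x ahead of the robot, y to its left, z up, the work surface at z = 0. Lengths are in mm, angles in rad, forces in N, time in s.
With the tool pointing down it reaches from about 300 to 775 mm from the base axis. Payload 14.6 kg.
Tool frame: the origin (TCP) lies on the centre line of the jaws, within the pads' length; the fingertips stand 8 mm ahead of it and the grasp point (between the pads) lies 11 mm behind it; z points along the fingers, y is the line along which they close (so a half turn about z gives the same grasp; the last joint's range is limited). The gripper opens to 85 mm and grips with 20 to 120 N. Pads are 22 mm wide; open, the fingers measure 114 mm over their backs; the gripper's body (76 mm by 85 mm) begins 54 mm behind the grasp point. The pads swing forward as they close: fully open they stand 13 mm farther back than shut.
Start: joints at [-0.067, 0.3, 1.521, -0, 1.321, -0.067], TCP at [549.99, -0.002, 239.281] pointing down, gripper open.
Joint ranges: [-3.03, 3.03], [-0.79, 2.21], [0.23, 2.52], [-1.04, 4.18], [0, 3.07], [-2.55, 2.55]. Speed limits (rad/s): [2.22, 2.22, 2.57, 3.14, 3.14, 3.14].

## Interface

Orientations are given as [roll, pitch, yaw] about the fixed x, y, z axes, in that order (R = Rz(yaw) Ry(pitch) Rx(roll)).
In Python, from bench import r, optics, order gives the robot as it stands.
- The arm moves only by the shell command python3 -m pendant 'ROWS' [OPENING] [FORCE]. ROWS is JSON, a list of rows, each an object of numbers: "tx", "ty", "tz": the shift along the world's x, y, z in cm; "roll": the turn about the world's z in degrees. In form: [{"tx": .., "ty": .., "tz": .., "roll": ..}, ...]. A call has 1 to 20 rows; each row is the pose to reach, as a shift and turn from the pose commanded when the call began; what a row does not reach only later rows make up. A row lasts 1/12 s, in which the tool goes at most 41.7 mm and 7.16 degrees, less where a joint would pass 70% of its speed; a pose out of reach is approached as far as the arm can. A call with a gripper value outside its range is refused whole. OPENING is the closure, from 0 (fully open) to 1 (shut), set as the call begins (- or left out, the last holds). The fingers move at their own pace and stop on an object; FORCE is the grip in N (left out, the last holds). Time passes only in rows, so rows that repeat a pose let the fingers close. It gives the time, the measured TCP pose, the force, the opening and the grip force at its end, in the units of the state.
- r.observe(): the state, without advancing time (a new reading comes with each control period).
- optics.snapshot(name): name is "scene" or "side" or "wrist"; returns a dict with "image" (400x640x3 uint8, red, green, blue), "intrinsics" (3x3 intrinsics, pixels), "R" (3x3) and "t" (3): a world point X has camera coordinates R X + t. Camera axes: x right, y down, z forward; pixel columns grow to the right and rows downward; lengths in mm; the calibration is good to about 2 mm. The wrist camera is an equidistant fisheye: a pixel r from the principal point sees the ray r / f radians off the axis. A picture is of the moment at which its call begins. There is no depth.
- order.hand_in(): hands the job in; it is judged then, once.
Trained networks look in the newest picture that a camera, given by its name, has taken for a name from the list of things; names that differ only in an ending like _2 or _b are one class to them, and where a whole thing is asked for, a point or a joint stands for the part that bears it (a point fixed in the world has none). Each returns a list of dicts, best first, with "score" (0 to 1); they miss things now and then, are a little off and sometimes report something else, mostly with a low value. They report only what shows in the picture. A call takes as long as a camera call.
- optics.outline_of(camera, thing): "region" (400x640 bool, what is visible of it) and "box" ([left, top, right, bottom] in pixels, round what is visible of it).
The state is a dict: "t": time; "q": joint angles; "joint_velocities": joint speeds; "joint_efforts": joint torques, N m; "ee_pos": TCP position; "eef_rot": TCP orientation; "contact_force": force on the tool from outside, world axes, zero at the start; "moment": the same for the moment, N m; "finger_gap": opening from 0.0 (shut) to 1.0 (fully open); "grasp_force": force on a finger pad.
Only numpy, scipy, OpenCV 4.12 (cv2) and the standard library are available. Lean on these libraries where they do the work, as an engineer would, in place of code of your own. Each camera call takes 0.05 s, during which the arm holds its last target. There are 200 camera calls.

## Working session

There is one attempt and no reset: what is moved stays moved. The work goes in short steps, Python scripts to look and compute and a shell command to move; the robot and the scene stay as the last step left them, time stands still between calls to the robot, and variables do not carry over. Pictures are saved under pics/ and viewed, at most 10 in all, crops included, and the job is handed in when it is done.

```bash
ls; mkdir -p pics
python3 - <<'E'
from bench import r, optics, order
import cv2, numpy as np
print(r.observe())
ims=[]
for c in ["scene","side"]:
    s=optics.snapshot(c); cv2.imwrite(f"pics/{c}0.png",s["image"][:,:,::-1])
    np.savez(f"pics/{c}0.npz",**s)
    print(c,s["intrinsics"].tolist(),s["R"].tolist(),s["t"].tolist())
    for n in ["box","cover","lever","tray","bottle_a","beaker"]:
        for d in optics.outline_of(c,n)[:3]:
            m=d["region"]; ys,xs=np.nonzero(m)
            print(c,n,round(d["score"],2),d["box"],len(xs), xs.mean() if len(xs) else 0, ys.mean() if len(xs) else 0)
E
```

```text
pics
{'t': 0.0, 'q': array([-6.65996450e-02,  3.00492555e-01,  1.52162227e+00,  1.15843194e-05,
        1.32068140e+00, -6.65961911e-02]), 'joint_velocities': array([ 2.72400758e-06, -2.09170783e-04, -2.43287751e-04,  8.07019056e-04,
       -8.69218206e-04,  1.01233036e-03]), 'joint_efforts': array([ 2.33377898e-03, -5.43485534e+01, -3.61782753e+01,  2.82532977e-05,
        4.14875918e-03, -3.55991256e-05]), 'ee_pos': array([5.49764987e+02, 1.56005419e-02, 2.38692113e+02]), 'eef_rot': array([-3.14039250e+00, -9.12895545e-05,  1.57078994e+00]), 'contact_force': array([-0.52650164,  0.19051617,  0.52685368]), 'moment': array([-0.03972074, -0.00053392,  0.02500464]), 'grasp_force': 0.0, 'finger_gap': 1.000148874482945}
scene [[419.33902989652483, 0.0, 327.99675130154753], [0.0, 419.33902989652483, 206.37364369054757], [0.0, 0.0, 1.0]] [[-0.4714991689790517, 0.8818565919433918, -0.004181494714799104], [0.690816211480549, 0.366400702606591, -0.623316522390557], [-0.5481436815358954, -0.2967818666552636, -0.7819584567078308]] [304.53567826726874, -419.8450658622267, 1671.7642784501368]
sce
[... 1153 characters left out ...]
65783]
side box 0.94 [307.2, 224.5, 366.4, 290.7] 1652 334.1253026634383 265.4237288135593
side cover 0.64 [314.1, 227.4, 360.0, 265.9] 1373 334.4544792425346 245.3619810633649
side cover 0.47 [276.4, 200.9, 297.7, 227.7] 438 287.9086757990868 213.2214611872146
side lever 0.89 [316.9, 181.3, 367.3, 199.4] 220 345.98636363636365 190.31363636363636
side tray 0.93 [297.6, 165.0, 383.1, 214.6] 2346 340.7263427109974 188.08866155157716
side bottle_a 0.76 [317.4, 315.6, 345.4, 364.0] 1003 329.9212362911266 339.5593220338983
side bottle_a 0.36 [365.2, 147.1, 372.9, 146.9] 38 367.55263157894734 147.02631578947367
side beaker 0.96 [278.6, 198.6, 295.7, 229.6] 434 287.94930875576034 213.23963133640552
```

Run:
```python
import cv2, numpy as np
a=cv2.imread("pics/scene0.png")[105:285,190:520]; b=cv2.imread("pics/side0.png")[140:370,240:440]
cv2.imwrite("pics/a.png",cv2.resize(a,(792,432),interpolation=cv2.INTER_CUBIC)); cv2.imwrite("pics/b.png",cv2.resize(b,(520,598),interpolation=cv2.INTER_CUBIC))
```

```text
(no output)
```

View pics/a.png

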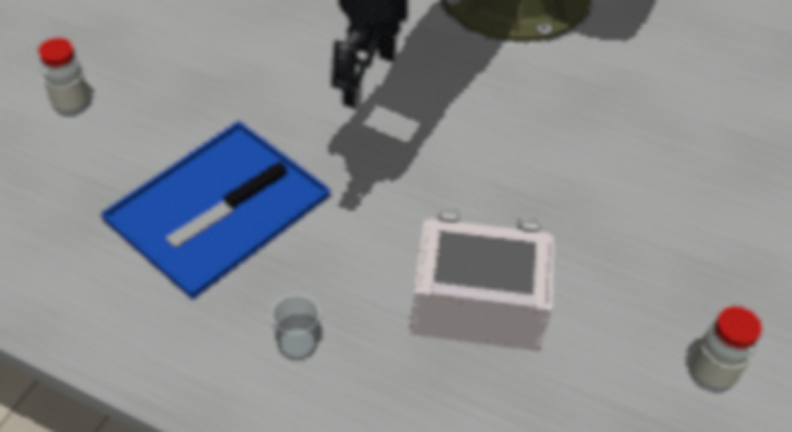

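View pics/b.png

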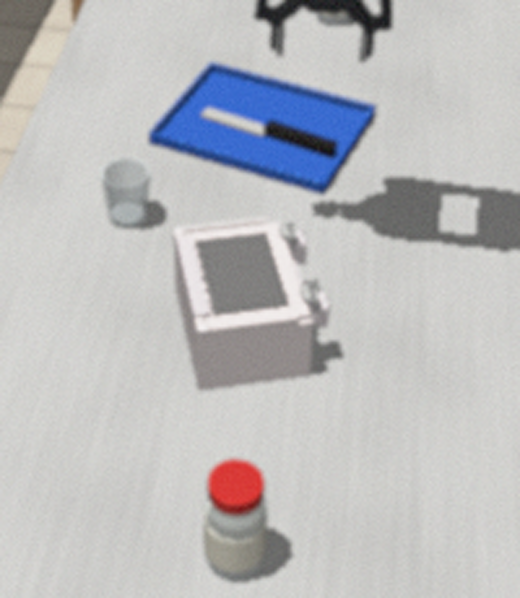

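Scene crop: the tray is at about (215,210), with the lever's handle end at (285,170) and its tip at (170,240). The box's two rollers at (450,215) and (530,225) face the robot. The beaker stands between the tray and the far side, and the bottles are left and right. Next I'll fit poses to the masks.

```bash
cat > h.py <<'E'
import cv2, numpy as np
from scipy.optimize import minimize
from bench import r, optics, order
def box(x0,x1,y0,y1,z0,z1): return np.array([[x,y,z] for x in(x0,x1) for y in(y0,y1) for z in(z0,z1)],float)
def cyl(d,h): 
    a=np.linspace(0,2*np.pi,24,endpoint=False); return np.array([[d/2*np.cos(t),d/2*np.sin(t),z] for t in a for z in(0,h)])
M={"box":np.vstack([box(-60,60,-80,80,0,92),box(-82,-60,37,63,84,98),box(-82,-60,-63,-37,84,98)]),
"boxplain":box(-60,60,-80,80,0,92),
"tray":box(-125,125,-95,95,0,18),"lever":np.vstack([box(-65,35,-9,9,4,22),box(35,130,-10,10,4,8)]),"bottle_a":cyl(56,110),"beaker":cyl(60,70)}
def place(P,p):
    c,s=np.cos(p[2]),np.sin(p[2]); return P@np.array([[c,-s,0],[s,c,0],[0,0,1]]).T+[p[0],p[1],0]
def proj(s,X):
    C=X@s["R"].T+s["t"]; K=s["intrinsics"]
    return C[:,:2]/C[:,2:]*K[0,0]+K[:2,2]
S=4
def render(s,X):
    m=np.zeros((400*S,640*S),np.uint8); h=cv2.convexHull(((proj(s,X)+.5)*S).astype(np.float32))
    cv2.fillConvexPoly(m,np.round(h*16).astype(np.int32),1,shift=4); return m
def hullmask(reg):
    m=np.zeros((400*S,640*S),np.uint8); k=cv2.resize(reg.astype(np.uint8),None,fx=S,fy=S,interpolation=cv2.INTER_NEAREST)
    cv2.fillConvexPoly(m,cv2.convexHull(cv2.findNonZero(k)),1); return m
def backproj(s,uv,z):
    K=s["intrinsics"]; d=s["R"].T@np.array([(uv[0]-K[0,2])/K[0,0],(uv[1]-K[1,2])/K[0,0],1]); o=-s["R"].T@s["t"]
    return o+d*(z-o[2])/d[2]
def fit(name,obs,p0):
    def cost(p):
        e=0
        for s,m in obs:
            k=render(s,place(M[name],p)); e+=1-(k&m).sum()/max(1,(k|m).sum())
        return e/len(obs)
    b=None
    for q in p0:
        simp=np.array([q,q+[20,0,0],q+[0,20,0],q+[0,0,.2]])
        o=minimize(cost,q,method="Nelder-Mead",options=dict(initial_simplex=simp,xatol=.2,fatol=1e-4,maxiter=200))
        if b is None or o.fun<b.fun:b=o
    return b
E
python3 - <<'E'
from h import *
V={c:optics.snapshot(c) for c in("scene","side")}
def reg(c,n,i=0,near=None):
    d=optics.outline_of(c,n)
    if not d:return None
    m=d[i]["region"].astype(np.uint8)
    n_,l,st,_=cv2.connectedComponentsWithStats(m); return l==1+st[1:,4].argmax()
A={}
for n in("box","tray","lever","bottle_a","beaker"):
    for c in V:
        m=reg(c,n)
        if n=="box": m=m|reg(c,"cover")
        if n=="lever" or n=="tray":   # colour check
            im=V[c]["image"].astype(int); 
        if m is not None: A[n,c]=m
# lever by colour in the tray hull
for c in V:
    im=V[c]["image"].astype(int); t=cv2.resize(hullmask(A["tray",c]),(640,400),interpolation=cv2.INTER_NEAREST)
    t=cv2.erode(t,np.ones((7,7)))>0
    m=(t&(im[:,:,2]-im[:,:,0]<60)).astype(np.uint8); n_,l,st,_=cv2.connectedComponentsWithStats(m); 
    print(c,"lever net px",A["lever",c].sum(),"colour",st[1:,4].max()); A["levcol",c]=l==1+st[1:,4].argmax()
for n,src,cs in [("box","box",V),("boxplain","box",V),("tray","tray",V),("lever","lever",V),("lever","levcol",V),("beaker","beaker",["side"]),("bottle_a","bottle_a",["scene"]),("bottle_a","bottle_a",["side"])]:
    obs=[(V[c],hullmask(A[src,c])) for c in cs]
    c0=list(cs)[0]; ys,xs=np.nonzero(A[src,c0]); g=backproj(V[c0],(xs.mean(),ys.mean()),45 if n[0]=='b' else 8)
    p0=[np.array([g[0],g[1],a]) for a in ((-.3,.0,.3) if 'box' in n else (-1.5,-.8,0,.8,1.5,2.2,3.0) if n=="lever" else (-.8,-.4,0,.4,.8) if n=="tray" else (0,))]
    o=fit(n,obs,p0); print(n,src,list(cs),o.x.round(3),"IoU loss",round(o.fun,3))
E
```

```text
scene lever net px 353 colour 334
side lever net px 222 colour 257
box box ['scene', 'side'] [6.15219e+02 1.93977e+02 2.93000e-01] IoU loss 0.13
boxplain box ['scene', 'side'] [6.13092e+02 1.93337e+02 3.24000e-01] IoU loss 0.089
tray tray ['scene', 'side'] [ 6.33399e+02 -1.84671e+02 -2.88000e-01] IoU loss 0.035
lever lever ['scene', 'side'] [ 5.99270e+02 -1.60362e+02 -3.55000e-01] IoU loss 0.125
lever levcol ['scene', 'side'] [ 5.96378e+02 -1.58229e+02 -3.52000e-01] IoU loss 0.094
beaker beaker ['side'] [7.7591e+02 1.1632e+01 9.5000e-02] IoU loss 0.165
bottle_a bottle_a ['scene'] [ 5.62535e+02 -4.91641e+02 -4.80000e-02] IoU loss 0.114
bottle_a bottle_a ['side'] [ 5.75878e+02  4.84049e+02 -6.30000e-02] IoU loss 0.07
```

```bash
python3 -m pendant '[{"tx":0.4,"ty":-1.5,"tz":0,"roll":6},{"tx":0.8,"ty":-3,"tz":0,"roll":12},{"tx":1.2,"ty":-4.5,"tz":0,"roll":18},{"tx":1.6,"ty":-6,"tz":0,"roll":24},{"tx":2,"ty":-7.5,"tz":0,"roll":30},{"tx":2.4,"ty":-9,"tz":0,"roll":36},{"tx":2.8,"ty":-10.5,"tz":0,"roll":42},{"tx":3.2,"ty":-12,"tz":0,"roll":48},{"tx":3.6,"ty":-13.5,"tz":0,"roll":54},{"tx":4,"ty":-15,"tz":0,"roll":60},{"tx":4.5,"ty":-15.8,"tz":0,"roll":66},{"tx":4.7,"ty":-15.9,"tz":0,"roll":70},{"tx":4.7,"ty":-15.9,"tz":0,"roll":70},{"tx":4.7,"ty":-15.9,"tz":0,"roll":70}]' 0
python3 - <<'E'
from h import *
s=optics.snapshot("wrist"); cv2.imwrite("pics/w1.png",s["image"][:,:,::-1]); np.savez("pics/w1.npz",**s)
print(s["intrinsics"],s["R"],s["t"], -s["R"].T@s["t"])
for n in("lever","tray"):
    for d in optics.outline_of("wrist",n)[:2]: print(n,d["score"],d["box"],d["region"].sum())
E
```

```text
t: 2.57
ee_pos: [596.9, -159.0, 239.1]
eef_rot: [3.142, -0.0, 2.79]
contact_force: [-0.1, 0.3, 0.5]
finger_gap: 1.002
grasp_force: 0.0
[[309.70691629   0.         319.44293509]
 [  0.         309.70691629 205.64432236]
 [  0.           0.           1.        ]] [[ 3.44778948e-01  9.38683899e-01  1.24007260e-04]
 [ 8.98777848e-01 -3.30159544e-01  2.88432063e-01]
 [ 2.70787475e-01 -9.93338480e-02 -9.57500355e-01]] [ -56.06412393 -626.60132059  201.58744633] [ 527.91776065 -134.22745935  373.7589151 ]
lever 0.89 [308.4, 115.5, 329.2, 271.1] 2447
tray 0.64 [221.9, 105.9, 389.8, 298.3] 26565
tray 0.48 [537.2, 72.4, 562.6, 99.0] 383
```

View pics/w1.png

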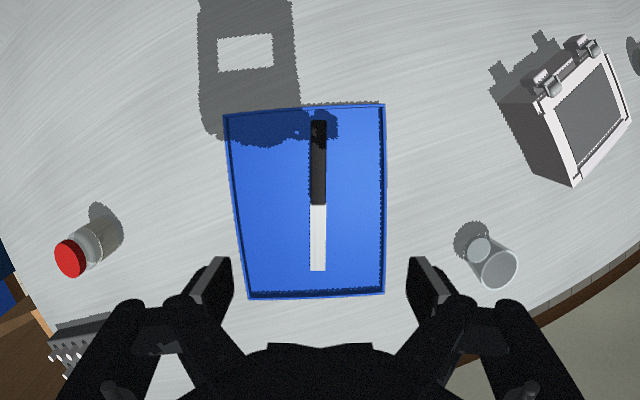

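Wrist picture: the lever runs straight down the image, handle (318,122)–(318,205) and tip (318,271). The box is at upper right with its rollers at (545,85) and (588,48). I'll refine the lever and box poses with the fisheye model.

```bash
cat >> h.py <<'E'
def proj(s,X):
    C=X@s["R"].T+s["t"]; K=s["intrinsics"]
    if s.get("fish"):
        rr=np.hypot(C[:,0],C[:,1]); th=np.arctan2(rr,C[:,2]); return C[:,:2]*(th/rr)[:,None]*K[0,0]+K[:2,2]
    return C[:,:2]/C[:,2:]*K[0,0]+K[:2,2]
def big(m):
    n_,l,st,_=cv2.connectedComponentsWithStats(m.astype(np.uint8)); return l==1+st[1:,4].argmax()
E
python3 - <<'E'
from h import *
V={"wrist":dict(optics.snapshot("wrist"),fish=1)}
def get(n): 
    return big(optics.outline_of("wrist",n)[0]["region"])
for n,p in(("lever",[597,-159,-.352]),("tray",[633,-185,-.288])):
    o=fit(n,[(V["wrist"],hullmask(get(n)))],[np.array(p)]); print(n,o.x.round(3),o.fun)
m=get("lever"); h=cv2.minAreaRect(cv2.findNonZero(m.astype(np.uint8))); print(h)
for n in ("box","cover"):
    for d in optics.outline_of("wrist",n)[:2]: print(n,d["score"],d["box"],d["region"].sum())
# top corners of the box at z=92 predicted for two yaws
for y in(.29,.32):
    print(proj(V["wrist"],place(np.array([[60,80,92],[60,-80,92],[-60,-80,92],[-60,-80,0],[60,-80,0],[-59.5,50,98],[-59.5,-50,98]]),[614,194,y])).round(1).tolist())
E
```

```text
lever [ 5.92805e+02 -1.59966e+02 -3.62000e-01] 0.05460362085262116
tray [ 6.29437e+02 -1.85007e+02 -2.92000e-01] 0.04425352772802593
((317.0356750488281, 194.5082244873047), (16.824867248535156, 151.07460021972656), 0.4547188878059387)
box 0.73 [495.5, 34.9, 630.0, 187.8] 6661
cover 0.88 [538.1, 53.4, 626.5, 178.4] 5648
[[633.6, 125.4], [573.3, 189.1], [540.5, 101.3], [498.0, 101.3], [531.7, 173.6], [600.6, 54.0], [559.4, 89.0]]
[[633.7, 123.3], [574.6, 189.8], [540.4, 104.0], [498.0, 103.5], [533.1, 174.2], [599.5, 53.5], [559.1, 91.0]]
```

```bash
python3 -m pendant '[{"tx":-0.3,"ty":-0.1,"tz":-2,"roll":-0.5},{"tx":-0.3,"ty":-0.1,"tz":-4.5,"roll":-0.5},{"tx":-0.3,"ty":-0.1,"tz":-7,"roll":-0.5},{"tx":-0.3,"ty":-0.1,"tz":-9.5,"roll":-0.5},{"tx":-0.3,"ty":-0.1,"tz":-12,"roll":-0.5},{"tx":-0.3,"ty":-0.1,"tz":-14.5,"roll":-0.5},{"tx":-0.3,"ty":-0.1,"tz":-17,"roll":-0.5},{"tx":-0.3,"ty":-0.1,"tz":-19,"roll":-0.5},{"tx":-0.3,"ty":-0.1,"tz":-20.5,"roll":-0.5},{"tx":-0.3,"ty":-0.1,"tz":-21.5,"roll":-0.5},{"tx":-0.3,"ty":-0.1,"tz":-22.4,"roll":-0.5},{"tx":-0.3,"ty":-0.1,"tz":-22.4,"roll":-0.5},{"tx":-0.3,"ty":-0.1,"tz":-22.4,"roll":-0.5}]' 0
python3 -m pendant '[{"tx":0},{"tx":0},{"tx":0},{"tx":0},{"tx":0},{"tx":0},{"tx":0},{"tx":0},{"tx":0},{"tx":0},{"tx":0},{"tx":0}]' 1 40
```

```text
t: 4.1
ee_pos: [594.2, -160.0, 15.6]
eef_rot: [-3.142, 0.0, 2.784]
contact_force: [-0.3, -0.5, 0.6]
finger_gap: 1.005
grasp_force: 0.0schema error: expected keys tx, ty, tz, roll
```

```bash
python3 -m pendant '[{"tx":0,"ty":0,"tz":0,"roll":0},{"tx":0,"ty":0,"tz":0,"roll":0},{"tx":0,"ty":0,"tz":0,"roll":0},{"tx":0,"ty":0,"tz":0,"roll":0},{"tx":0,"ty":0,"tz":0,"roll":0},{"tx":0,"ty":0,"tz":0,"roll":0},{"tx":0,"ty":0,"tz":0,"roll":0},{"tx":0,"ty":0,"tz":0,"roll":0},{"tx":0,"ty":0,"tz":0,"roll":0},{"tx":0,"ty":0,"tz":0,"roll":0},{"tx":0,"ty":0,"tz":0,"roll":0},{"tx":0,"ty":0,"tz":0,"roll":0}]' 1 40
```

```text
t: 5.1
ee_pos: [594.2, -160.0, 15.6]
eef_rot: [3.141, 0.001, 2.784]
contact_force: [-1.0, 1.1, 4.8]
finger_gap: 0.199
grasp_force: 40.0
```

```bash
python3 -m pendant '[{"tx":0,"ty":0,"tz":0.6,"roll":0},{"tx":0,"ty":0,"tz":1.8,"roll":0},{"tx":0,"ty":0,"tz":3.6,"roll":0},{"tx":0,"ty":0,"tz":5.6,"roll":0},{"tx":0,"ty":0,"tz":7.6,"roll":0},{"tx":0,"ty":0,"tz":9.6,"roll":0},{"tx":0,"ty":0,"tz":11.6,"roll":0},{"tx":0,"ty":0,"tz":13.6,"roll":0},{"tx":0,"ty":0,"tz":15.6,"roll":0},{"tx":0,"ty":0,"tz":17.6,"roll":0},{"tx":0,"ty":0,"tz":19.6,"roll":0},{"tx":0,"ty":0,"tz":21.4,"roll":0},{"tx":0,"ty":0.5,"tz":22.4,"roll":0},{"tx":0,"ty":1.5,"tz":22.4,"roll":2},{"tx":0.5,"ty":3.5,"tz":22.4,"roll":6},{"tx":1,"ty":5.5,"tz":22.4,"roll":10},{"tx":1.5,"ty":7.5,"tz":22.4,"roll":14},{"tx":2,"ty":9.5,"tz":22.4,"roll":18},{"tx":2.5,"ty":11.5,"tz":22.4,"roll":21},{"tx":3,"ty":13,"tz":22.4,"roll":24}]'
python3 -m pendant '[{"tx":0.4,"ty":2,"tz":0,"roll":2},{"tx":0.8,"ty":4,"tz":0,"roll":5},{"tx":1.2,"ty":6,"tz":0,"roll":8},{"tx":1.6,"ty":8,"tz":0,"roll":10},{"tx":2,"ty":10,"tz":0,"roll":12},{"tx":2.3,"ty":11.4,"tz":0,"roll":13.5},{"tx":2.4,"ty":12,"tz":0,"roll":14},{"tx":2.4,"ty":12,"tz":0,"roll":14},{"tx":2.4,"ty":12,"tz":0,"roll":14},{"tx":2.4,"ty":12,"tz":0,"roll":14}]'
python3 - <<'E'
from h import *
s=optics.snapshot("wrist"); cv2.imwrite("pics/w2.png",s["image"][:,:,::-1]); np.savez("pics/w2.npz",**s)
s["fish"]=1
for n in("box","cover","lever"):
    for d in optics.outline_of("wrist",n)[:2]: print(n,d["score"],d["box"],d["region"].sum())
m=big(optics.outline_of("wrist","box")[0]["region"])|big(optics.outline_of("wrist","cover")[0]["region"])
for n in("box","boxplain"):
    o=fit(n,[(s,hullmask(m))],[np.array([614,194,.31])]); print(n,o.x.round(3),o.fun)
E
```

```text
t: 6.77
ee_pos: [623.6, -27.5, 238.1]
eef_rot: [3.141, -0.002, -3.075]
contact_force: [-0.2, -0.1, -1.7]
finger_gap: 0.199
grasp_force: 39.2
t: 7.6
ee_pos: [647.9, 89.1, 239.2]
eef_rot: [-3.141, -0.0, -2.837]
contact_force: [-1.2, -0.8, -2.0]
finger_gap: 0.194
grasp_force: 39.2
box 0.73 [345.9, 106.0, 499.2, 246.4] 5661
cover 0.58 [353.9, 129.8, 496.0, 237.2] 13596
cover 0.46 [294.7, 129.0, 344.7, 350.4] 8363
lever 0.57 [296.0, 128.4, 344.0, 347.6] 8256
lever 0.21 [56.4, 0.0, 232.3, 221.4] 21329
box [6.11855e+02 1.92050e+02 3.25000e-01] 0.027625115226193375
boxplain [6.08978e+02 1.91150e+02 3.22000e-01] 0.13995861542241572
```

View pics/w2.png

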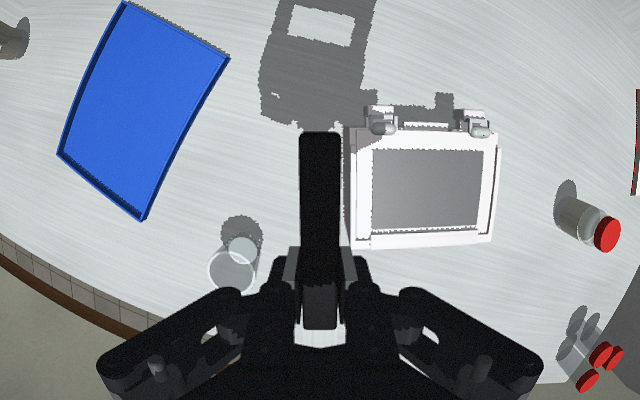

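Wrist picture: the handle fills (300–340, 132–330). The box is at (345–498, 106–246), and its rollers at (382,125) and (480,130) are on the handle side, as expected. The box fit is good: (612, 192, 18.6°). Next I move in front of the slot.

```bash
python3 -m pendant '[{"tx":-1,"ty":0.1,"tz":0,"roll":0.3},{"tx":-3,"ty":0.4,"tz":0,"roll":0.6},{"tx":-5,"ty":0.7,"tz":0,"roll":1.1},{"tx":-7.5,"ty":1,"tz":0,"roll":1.1},{"tx":-10,"ty":1.3,"tz":0,"roll":1.1},{"tx":-12.5,"ty":1.6,"tz":0,"roll":1.1},{"tx":-15,"ty":2,"tz":0,"roll":1.1},{"tx":-17.5,"ty":2.3,"tz":0,"roll":1.1},{"tx":-20,"ty":2.6,"tz":0,"roll":1.1},{"tx":-22.5,"ty":2.9,"tz":0,"roll":1.1},{"tx":-24,"ty":3.2,"tz":0,"roll":1.1},{"tx":-24.5,"ty":3.2,"tz":-1,"roll":1.1},{"tx":-24.5,"ty":3.2,"tz":-3,"roll":1.1},{"tx":-24.5,"ty":3.2,"tz":-5.5,"roll":1.1},{"tx":-24.5,"ty":3.2,"tz":-8,"roll":1.1},{"tx":-24.5,"ty":3.2,"tz":-10.5,"roll":1.1},{"tx":-24.5,"ty":3.2,"tz":-13,"roll":1.1},{"tx":-24.5,"ty":3.2,"tz":-14.8,"roll":1.1},{"tx":-24.5,"ty":3.2,"tz":-15.4,"roll":1.1},{"tx":-24.5,"ty":3.2,"tz":-15.4,"roll":1.1}]'
python3 - <<'E'
from h import *
print(r.observe()["ee_pos"])
out=[]
for c in("scene","side"):
    s=optics.snapshot(c); np.savez(f"pics/{c}3.npz",**s)
    P=place(np.array([[130,0,0],[130,0,4],[35,0,2],[-65,0,9]],float)+[0,0,73.],[402.5,121.5,.325])
    p=proj(s,P); print(c,p.round(1).tolist(), proj(s,place(np.array([[-66,0,70.],[-66,24,70],[-66,-24,70]]),[612,192,.325])).round(1).tolist())
    x,y=p[1].astype(int); cr=s["image"][y-38:y+38,x-50:x+50,::-1]; out.append(cv2.resize(cr,(400,304),interpolation=cv2.INTER_CUBIC)); print((x-50,y-38))
    for d in optics.outline_of(c,"lever")[:2]: print(d["score"],d["box"],d["region"].sum())
cv2.imwrite("pics/c3.png",np.hstack(out))
E
```

```text
t: 9.57
ee_pos: [402.5, 121.8, 84.5]
eef_rot: [3.141, -0.002, -2.817]
contact_force: [-0.1, 1.0, -1.1]
finger_gap: 0.195
grasp_force: 39.2
[402.52597319 121.80219217  84.50852399]
scene [[393.7, 192.4], [393.8, 191.6], [395.8, 169.6], [398.0, 146.5]] [[392.9, 199.3], [400.9, 200.3], [385.0, 198.3]]
(np.int64(343), np.int64(153))
0.76 [392.5, 148.4, 401.2, 193.9] 245
side [[363.4, 243.8], [363.5, 242.7], [396.0, 239.3], [429.9, 233.4]] [[354.7, 245.6], [356.6, 251.4], [352.8, 239.9]]
(np.int64(313), np.int64(204))
0.55 [365.4, 230.2, 431.5, 246.2] 375
```

View pics/c3.png

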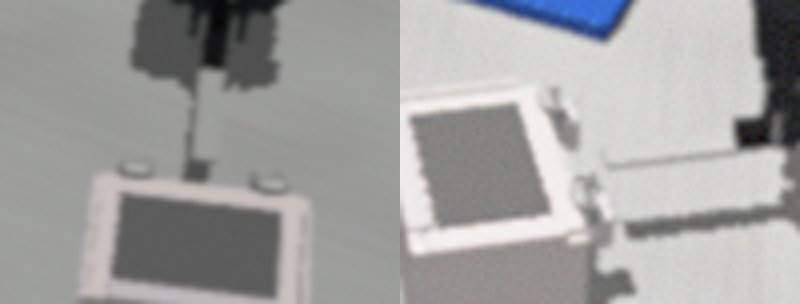

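Run:
```python
from h import *
s=dict(np.load("pics/side3.npz")); x0,y0,k=345,215,8
cr=s["image"][y0:y0+45,x0:x0+95,::-1].astype(float)
cr=np.clip((cr-120)*2.2,0,255).astype(np.uint8)
a=cv2.resize(cr,None,fx=k,fy=k,interpolation=cv2.INTER_CUBIC)
def seg(P,pose,im,col):
    q=((proj(s,place(np.array(P,float),pose))+.5-[x0,y0])*k).astype(int); cv2.polylines(im,[q],True,col,1)
b=a.copy(); L=[402.5,121.8,.325]; z=73
seg([[35,-10,z+4],[130,-10,z+4],[130,10,z+4],[35,10,z+4]],L,b,(0,0,255)); seg([[35,10,z],[130,10,z],[130,10,z+4],[35,10,z+4]],L,b,(0,255,0))
B=[612,192,.325]; seg([[-66,-24,70],[-66,24,70],[-60,24,70],[-60,-24,70]],B,b,(255,0,0)); seg([[-60,-80,92],[-60,80,92],[60,80,92]],B,b,(255,0,255))
cv2.imwrite("pics/d3.png",np.vstack([a[:290],b])[:, :760])
```

```text
(no output)
```

View pics/d3.png

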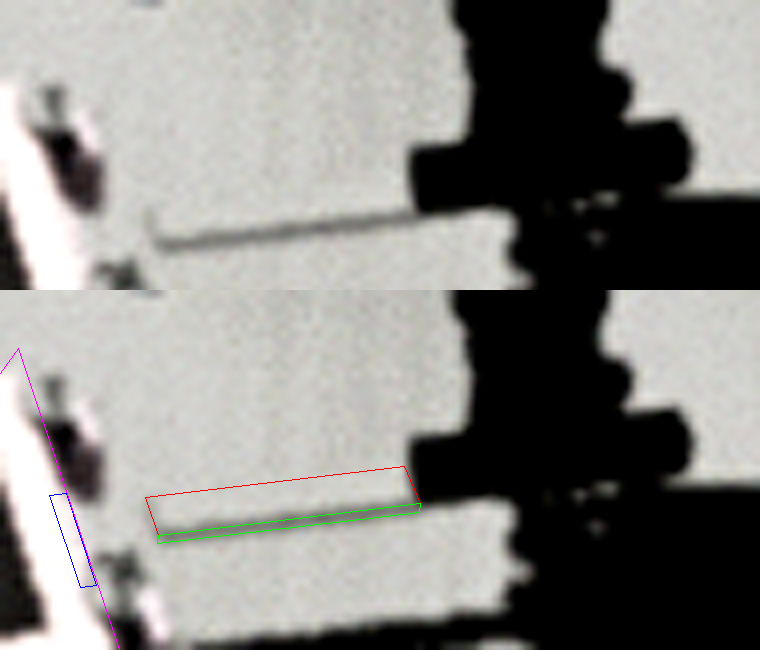

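The predicted lever overlays the picture closely: blade near edge at (160–420, 505–535) against the prediction at (157–420, 508–540). I lower 1 mm and insert.

```bash
python3 -m pendant '[{"tx":0,"ty":0,"tz":-0.1,"roll":0},{"tx":0.57,"ty":0.19,"tz":-0.1,"roll":0},{"tx":1.14,"ty":0.38,"tz":-0.1,"roll":0},{"tx":1.71,"ty":0.57,"tz":-0.1,"roll":0},{"tx":2.28,"ty":0.77,"tz":-0.1,"roll":0},{"tx":2.84,"ty":0.96,"tz":-0.1,"roll":0},{"tx":3.41,"ty":1.15,"tz":-0.1,"roll":0},{"tx":3.98,"ty":1.34,"tz":-0.1,"roll":0},{"tx":3.98,"ty":1.34,"tz":-0.1,"roll":0}]'
```

```text
t: 10.52
ee_pos: [443.8, 135.7, 84.3]
eef_rot: [-3.142, 0.0, -2.817]
contact_force: [-0.0, -0.1, -1.4]
finger_gap: 0.197
grasp_force: 39.2
```

```bash
python3 -m pendant '[{"tx":0.57,"ty":0.19,"tz":0,"roll":0},{"tx":1.14,"ty":0.38,"tz":0,"roll":0},{"tx":1.71,"ty":0.57,"tz":0,"roll":0},{"tx":2.28,"ty":0.77,"tz":0,"roll":0},{"tx":2.84,"ty":0.96,"tz":0,"roll":0},{"tx":3.41,"ty":1.15,"tz":0,"roll":0},{"tx":4,"ty":1.35,"tz":0,"roll":0},{"tx":4,"ty":1.35,"tz":0,"roll":0},{"tx":4,"ty":1.35,"tz":0,"roll":0}]'
python3 - <<'E'
from h import *
print(r.observe()["contact_force"])
E
```

```text
t: 11.27
ee_pos: [482.9, 148.9, 84.1]
eef_rot: [3.142, -0.0, -2.817]
contact_force: [0.9, 0.7, -0.9]
finger_gap: 0.199
grasp_force: 39.2
[ 0.89295221  0.65054633 -0.88044541]
```

```bash
python3 -m pendant '[{"tx":0,"ty":0,"tz":-0.2,"roll":0},{"tx":0,"ty":0,"tz":-0.4,"roll":0},{"tx":0,"ty":0,"tz":-0.6,"roll":0},{"tx":0,"ty":0,"tz":-0.8,"roll":0},{"tx":0,"ty":0,"tz":-1,"roll":0},{"tx":0,"ty":0,"tz":-1.2,"roll":0},{"tx":0,"ty":0,"tz":-1.2,"roll":0}]'
```

```text
t: 11.85
ee_pos: [482.6, 148.8, 72.4]
eef_rot: [-3.142, -0.0, -2.817]
contact_force: [-5.0, -1.7, 7.0]
finger_gap: 0.199
grasp_force: 40.8
```

```bash
python3 -m pendant '[{"tx":0.03,"ty":0.01,"tz":-0.2,"roll":0},{"tx":0.06,"ty":0.02,"tz":-0.4,"roll":0},{"tx":0.09,"ty":0.03,"tz":-0.6,"roll":0},{"tx":0.12,"ty":0.04,"tz":-0.8,"roll":0},{"tx":0.12,"ty":0.04,"tz":-0.8,"roll":0}]'
python3 - <<'E'
from h import *
s=optics.snapshot("side"); x,y=355,245
b=cv2.resize(s["image"][y-50:y+50,x-65:x+65,::-1],(780,600),interpolation=cv2.INTER_CUBIC); cv2.imwrite("pics/e4.png",b)
E
```

```text
t: 12.27
ee_pos: [483.2, 149.1, 63.9]
eef_rot: [3.142, -0.002, -2.817]
contact_force: [-5.5, -3.1, 3.7]
finger_gap: 0.198
grasp_force: 41.6
```

View pics/e4.png

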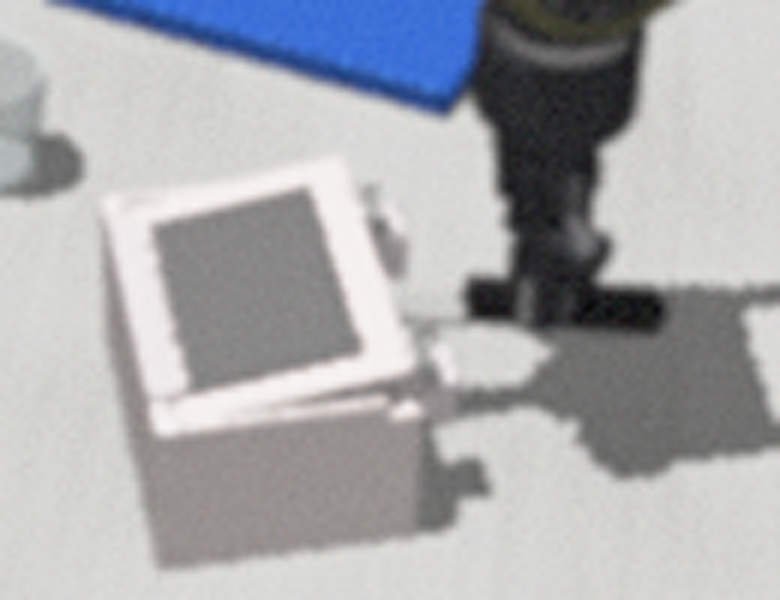

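The cover's front edge, at about (410,350), now stands up over the rollers, and the force has dropped from 7 to 3.7 N, so it has snapped through. I go 3 mm lower so the rollers spring fully back.

```bash
python3 -m pendant '[{"tx":0.03,"ty":0.01,"tz":-0.15,"roll":0},{"tx":0.06,"ty":0.02,"tz":-0.3,"roll":0},{"tx":0.06,"ty":0.02,"tz":-0.3,"roll":0},{"tx":0.06,"ty":0.02,"tz":-0.3,"roll":0}]'
```

```text
t: 12.65
ee_pos: [484.0, 149.3, 61.2]
eef_rot: [3.142, -0.001, -2.817]
contact_force: [-6.8, -2.2, 5.3]
finger_gap: 0.198
grasp_force: 41.9
```

```bash
python3 -m pendant '[{"tx":-0.95,"ty":-0.32,"tz":-0.3,"roll":0},{"tx":-2.09,"ty":-0.7,"tz":-0.66,"roll":0},{"tx":-3.41,"ty":-1.15,"tz":-1.05,"roll":0},{"tx":-4.74,"ty":-1.6,"tz":-1.15,"roll":0},{"tx":-6.07,"ty":-2.04,"tz":-1.2,"roll":0},{"tx":-7.4,"ty":-2.5,"tz":-1.2,"roll":0},{"tx":-8.7,"ty":-2.95,"tz":-1.2,"roll":0},{"tx":-8.7,"ty":-2.95,"tz":-1.2,"roll":0},{"tx":-8.7,"ty":-2.95,"tz":-1.2,"roll":0}]'
python3 - <<'E'
from h import *
ims=[]
for c,x,y in(("scene",392,215),("side",355,245)):
    s=optics.snapshot(c); np.savez(f"pics/{c}5.npz",**s)
    ims.append(cv2.resize(s["image"][y-50:y+50,x-65:x+65,::-1],(400,308),interpolation=cv2.INTER_CUBIC))
cv2.imwrite("pics/f5.png",np.hstack(ims))
E
```

```text
t: 13.4
ee_pos: [397.6, 120.0, 49.4]
eef_rot: [-3.142, 0.0, -2.817]
contact_force: [0.4, -0.7, -1.2]
finger_gap: 0.198
grasp_force: 41.0
```

View pics/f5.png

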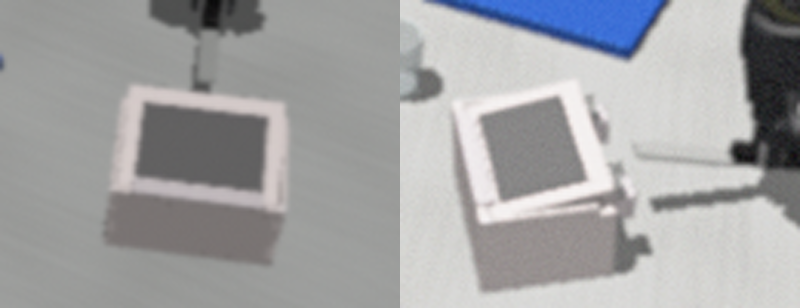

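The right half shows the cover's front edge raised on both rollers (around (590,100) and (620,185)) with its back edge still down. The blade is out, at (635–735, 150). Now I return the lever.

```bash
python3 -m pendant '[{"tx":-0.3,"ty":-0.1,"tz":1,"roll":0},{"tx":-0.6,"ty":-0.2,"tz":3,"roll":0},{"tx":-0.6,"ty":-0.2,"tz":5.5,"roll":0},{"tx":-0.6,"ty":-0.2,"tz":8,"roll":0},{"tx":-0.6,"ty":-0.2,"tz":10.5,"roll":0},{"tx":-0.6,"ty":-0.2,"tz":13,"roll":0},{"tx":-0.4,"ty":-1,"tz":15.5,"roll":-1},{"tx":0.5,"ty":-3,"tz":17,"roll":-4},{"tx":2,"ty":-5,"tz":17,"roll":-8},{"tx":3.5,"ty":-7,"tz":17,"roll":-12},{"tx":5,"ty":-9,"tz":17,"roll":-15},{"tx":6.5,"ty":-11,"tz":17,"roll":-18},{"tx":8,"ty":-13,"tz":17,"roll":-21},{"tx":9.5,"ty":-15,"tz":17,"roll":-24},{"tx":11,"ty":-17,"tz":17,"roll":-27},{"tx":12.5,"ty":-19,"tz":17,"roll":-30},{"tx":14,"ty":-21,"tz":17,"roll":-33},{"tx":15.5,"ty":-23,"tz":17,"roll":-36},{"tx":17,"ty":-25,"tz":17,"roll":-38},{"tx":18.5,"ty":-26.5,"tz":17,"roll":-39}]'
python3 -m pendant '[{"tx":0.8,"ty":-0.7,"tz":-1,"roll":0},{"tx":1.6,"ty":-1.4,"tz":-2.5,"roll":0},{"tx":2,"ty":-1.8,"tz":-5,"roll":0},{"tx":2.1,"ty":-1.85,"tz":-7.5,"roll":0},{"tx":2.1,"ty":-1.85,"tz":-10,"roll":0},{"tx":2.1,"ty":-1.85,"tz":-12.5,"roll":0},{"tx":2.1,"ty":-1.85,"tz":-15,"roll":0},{"tx":2.1,"ty":-1.85,"tz":-16,"roll":0},{"tx":2.1,"ty":-1.85,"tz":-16,"roll":0},{"tx":2.1,"ty":-1.85,"tz":-16,"roll":0}]'
```

```text
t: 15.17
ee_pos: [583.6, -146.7, 218.9]
eef_rot: [-3.141, -0.0, 2.783]
contact_force: [0.3, 0.8, -0.1]
finger_gap: 0.2
grasp_force: 41.0
t: 16.0
ee_pos: [604.1, -163.6, 59.8]
eef_rot: [-3.142, 0.0, 2.786]
contact_force: [-0.6, 1.0, -0.2]
finger_gap: 0.199
grasp_force: 41.0
```

Lowering gently so the tray floor turns the lever level.

```bash
python3 -m pendant '[{"tx":0,"ty":0,"tz":-0.7,"roll":0},{"tx":0,"ty":0,"tz":-1.4,"roll":0},{"tx":0,"ty":0,"tz":-2,"roll":0},{"tx":0,"ty":0,"tz":-2.4,"roll":0},{"tx":0,"ty":0,"tz":-2.7,"roll":0},{"tx":0,"ty":0,"tz":-3,"roll":0},{"tx":0,"ty":0,"tz":-3.3,"roll":0},{"tx":0,"ty":0,"tz":-3.6,"roll":0},{"tx":0,"ty":0,"tz":-3.9,"roll":0},{"tx":0,"ty":0,"tz":-4.2,"roll":0},{"tx":0,"ty":0,"tz":-4.35,"roll":0},{"tx":0,"ty":0,"tz":-4.4,"roll":0},{"tx":0,"ty":0,"tz":-4.4,"roll":0}]'
```

```text
t: 17.08
ee_pos: [605.1, -164.1, 16.8]
eef_rot: [3.141, 0.004, 2.786]
contact_force: [5.5, -2.1, 6.4]
finger_gap: 0.202
grasp_force: 42.8
```

```bash
python3 -m pendant '[{"tx":0,"ty":0,"tz":0,"roll":0},{"tx":0,"ty":0,"tz":0,"roll":0},{"tx":0,"ty":0,"tz":0,"roll":0},{"tx":0,"ty":0,"tz":0,"roll":0},{"tx":0,"ty":0,"tz":0,"roll":0},{"tx":0,"ty":0,"tz":0,"roll":0},{"tx":0,"ty":0,"tz":0,"roll":0},{"tx":0,"ty":0,"tz":0,"roll":0},{"tx":0,"ty":0,"tz":1.5,"roll":0},{"tx":0,"ty":0,"tz":3.5,"roll":0},{"tx":0,"ty":0,"tz":6,"roll":0},{"tx":0,"ty":0,"tz":9,"roll":0},{"tx":0,"ty":0,"tz":12,"roll":0},{"tx":0,"ty":0,"tz":15,"roll":0},{"tx":0,"ty":0,"tz":18,"roll":0},{"tx":0,"ty":0,"tz":21,"roll":0},{"tx":0,"ty":0,"tz":22,"roll":0},{"tx":0,"ty":0,"tz":22,"roll":0}]' 0
python3 - <<'E'
from h import *
ims=[]
s=optics.snapshot("wrist"); a=s["image"][:,:,::-1]; s["fish"]=1
o=optics.outline_of("wrist","lever")[0]; f=fit("lever",[(s,hullmask(big(o["region"])))],[np.array([604,-164,-.36])]); print("lever",o["score"],f.x.round(3),f.fun)
# cover front/back predicted for ajar pose vs image
P=place(np.array([[-57,74,103],[-57,-74,103],[-57,-74,97.5],[50,-74,86],[50,74,86]],float),[612,192,.325]); print(proj(s,P).round(1).tolist())
ims=[cv2.resize(a[80:300,200:410],(382,400)),cv2.resize(a[20:200,470:640],(378,400),interpolation=cv2.INTER_CUBIC)]
cv2.imwrite("pics/g6.png",np.hstack(ims))
E
```

```text
t: 18.58
ee_pos: [604.4, -163.8, 238.4]
eef_rot: [3.141, 0.005, 2.786]
contact_force: [-0.2, 0.3, 0.4]
finger_gap: 0.996
grasp_force: 0.0
lever 0.89 [ 6.03830e+02 -1.64401e+02 -3.56000e-01] 0.03743712990262882
[[610.3, 37.5], [551.5, 93.1], [548.3, 93.1], [574.1, 169.9], [628.1, 109.4]]
```

View pics/g6.png

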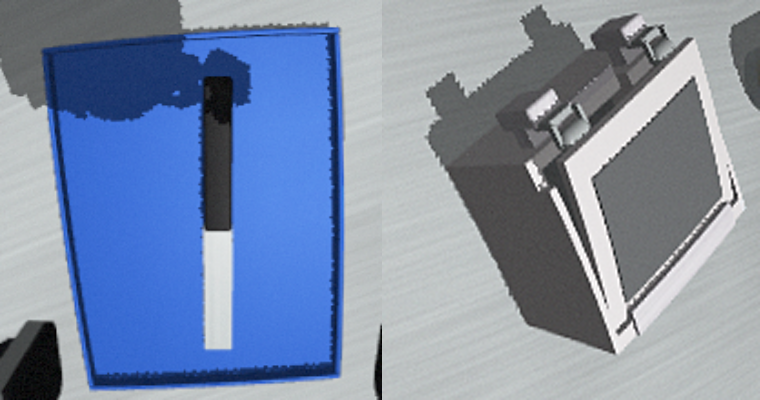

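The lever lies flat in the tray. The cover's front corners, at (565,160) and (693,40) in the crop, match the prediction for an edge resting at 97.5 mm, and its back edge is in the seat under the lip.

```bash
python3 -c "
from bench import order
print(order.hand_in())"
```

```text
the job is handed in; nothing more can be done
None
```

The cover stands ajar on both rollers with its back edge in its seat, the lever is back in the tray, the gripper never touched the cover, and the job was handed in at about 19 s of the 61 s allowed; no verdict was returned.

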